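# Put the bench tools back in their foam inserts

## Robot

A 6-joint arm with a two-finger parallel gripper is mounted at the origin on a cart in front of the work surface, level with it; the furniture and walls round the work are solid. World frame = base frame: x ahead of the robot, y to its left, z up, the work surface at z = 0. Lengths are in mm, angles in rad, forces in N, time in s.
With the tool pointing down it reaches from about 350 to 875 mm from the base axis. Payload 4.2 kg.
Tool frame: the origin (TCP) lies midway between the tips of the shut fingers; the grasp point (between the pads) lies 19 mm behind it; z points along the fingers, y is the line along which they close (so a half turn about z gives the same grasp; the last joint's range is limited). The gripper opens to 85 mm and grips with 20 to 120 N. Pads are 22 mm wide; open, the fingers measure 114 mm over their backs; the gripper's body (76 mm by 85 mm) begins 54 mm behind the grasp point. The pads swing forward as they close: fully open they stand 13 mm farther back than shut.
Start: joints at [0.259, 0.385, 0.008, 0, -1.194, -0.259], TCP at [624.979, 0.025, 231.312] pointing down, gripper open.
Joint ranges: [-3.14, 3.14], [-1.21, 2.06], [-1.07, 1.41], [-3.16, 2.05], [-2.99, -0.16], [-3.1, 3.1]. Speed limits (rad/s): [2.79, 2.79, 3.14, 3.14, 3.14, 3.14].

## Interface

Orientations are given as a unit quaternion [x, y, z, w].
In Python, from bench import arm gives the robot as it stands. The module is installed in compiled form; this text tells all that it offers.
- The arm moves only by the shell command python3 -m handwheel 'ROWS' [OPENING]. ROWS is JSON, a list of rows, each an object of numbers: "x", "y", "z": the shift along the world's x, y, z each as a share of 20 cm, from -1 to 1; "ax", "ay", "az": the turn, a rotation vector about the world's x, y, z each as a share of 90 degrees, from -1 to 1. In form: [{"x": .., "y": .., "z": .., "ax": .., "ay": .., "az": ..}, ...]. A call has exactly 8 rows; each row shifts and turns the commanded pose from where the row before left it; what a row does not reach is not made up. A row lasts 1/10 s, in which the tool goes at most 50 mm and 8.59 degrees, less where a joint would pass 70% of its speed; a pose out of reach is approached as far as the arm can. A call with a number of a shift or a turn outside -1 to 1 is refused whole. A call with a gripper value outside its range is refused whole. OPENING is the opening, from -1 (shut) to 1 (fully open), set as the call begins (- or left out, the last holds). The fingers move at their own pace and stop on an object; the grip force is fixed at half the most. Time passes only in rows, so rows that do not move let the fingers close, or fill a call up. It gives the time, the measured TCP pose, the force, the opening and the grip force at its end, in the units of the state.
- arm.read_state(): the state, without advancing time (a new reading comes with each control period).
- arm.get_image(name): name is "scene" or "side" or "wrist"; returns the picture (400x640x3 uint8, red, green, blue); there is no depth.
- arm.camera_params(name): a dict with "K" (3x3 intrinsics, pixels), "position" and "orientation" of the camera in the world. Camera axes: x right, y down, z forward; pixel columns grow to the right and rows downward; lengths in mm; the calibration is good to about 2 mm. A picture is of the moment at which its call begins: read the wrist's pose just before it. camera_params takes no time and is no camera call; for the wrist camera it gives the pose at the moment of the call.
- arm.job_done(): hands the job in; it is judged then, once.
The state is a dict: "clock": time; "joints": joint angles; "joint_vel": joint speeds; "joint_efforts": joint torques, N m; "position": TCP position; "ee_rot": TCP orientation; "contact_force": force on the tool from outside, world axes, zero at the start; "wrist_torque": the same for the moment, N m; "gripper_width": finger opening in mm; "grasp_force": force on a finger pad.
Only numpy, scipy, OpenCV 4.12 (cv2) and the standard library are available. Lean on these libraries where they do the work, as an engineer would, in place of code of your own. Each camera call takes 0.05 s, during which the arm holds its last target. There are 200 camera calls.

## Task

Put the torpedo level, the screwdriver, the chisel and the pliers back in the tool tray: lay each one flat, right down in the cut-out that has its own outline, and let go. Leave the folding hex-key set and the pencil lying where they are.

Things in the scene. Friction and masses are not known exactly. Their poses are not given: they have to be found in the camera images.
- level: Torpedo level, a dark grey straight bar with vials, lying on its side: 46 x 230 x 22 mm (x, y, z). Origin at the centre of its underside, y along it, z up. The two ends are alike for this job. 0.2 to 0.3 kg; hold it across its 46 mm near the middle. Carry long tools high: behind stand a toolbox 0.16 m high (x over 0.72) and a cabinet 0.22 m high with its load (x over 0.69, y below -0.33).
- screwdriver: Screwdriver, lime and black handle, bright thin shank, lying: 31 x 209 x 29 mm (x, y, z). Origin at the centre of its underside, z up, y along it towards the handle: handle from y = +22 to +102 mm, 29 mm across and 29 mm high; shank, 8 mm across, from there to y = -103 mm. Hold the handle across x at about y = +40 mm.
- chisel: Wood chisel, yellow-brown handle, bright 18 mm wide flat blade, lying: 27 x 240 x 26 mm (x, y, z). Origin at the centre of its underside, z up, y along it towards the handle: handle from y = +7 to +117 mm, 27 mm across and 25 mm high; blade to y = -120 mm, its underside 8 mm up. Hold the handle across x at about y = +32 mm.
- pliers: Combination pliers, red handles, lying flat: 54 x 171 x 13 mm (x, y, z). Origin at the centre of the underside, z up, y towards the handles: handles y = -10 to +86 mm, up to 54 mm across both, 13 high; jaws, 22 mm across, 10 high, to y = -86, middle line at x = +3. Hold across both handles at y = +25 mm, by the upper 6 mm only, as the cut-out is narrower than open fingers
- level_insert: Level insert: fixed black foam block 90 x 270 x 17 mm, one of four in a steel tray, in any order. Origin: centre of its underside; y along it to the robot; z up. Cut-out, grey floor, 11 mm deep (floor z = 6 mm): plain rectangle 61 (x) by 245 mm (y) about the centre, with a 76 mm wide finger notch at y = -20 to +20. Home: level's origin at (0, 0, 6 mm), lying along y
- screwdriver_insert: Screwdriver insert: fixed black foam block 90 x 270 x 17 mm, one of four in a steel tray, in any order. Origin: centre of its underside; y along it to the robot; z up. Cut-out, grey floor, 11 mm deep (floor z = 6 mm): handle part 46 mm wide, y = +6 to +110; shank part 24 wide, y = +6 to -111; finger notch 76 wide, y = +20 to +60. Home: tool's origin at (0, 0, 6 mm), y axes alike
- chisel_insert: Chisel insert: fixed black foam block 90 x 270 x 17 mm, one of four in a steel tray, in any order. Origin: centre of its underside; y along it to the robot; z up. Cut-out, grey floor, floor z = 6 mm: handle part 44 mm wide, 11 deep, y = -4 to +127; blade part 32 wide, 6.5 deep, y = -4 to -128; finger notch 76 wide, y = +12 to +52. Home: tool's origin at (0, 0, 6 mm), y axes alike
- pliers_insert: Pliers insert: fixed black foam block 90 x 270 x 17 mm, one of four in a steel tray, in any order. Origin: centre of its underside; y along it to the robot; z up. Cut-out, grey floor, 6 mm deep (floor z = 11 mm; handles stand 7 mm proud, no notch): handle part 70 mm wide, y = -2 to +94; jaw part x = -16 to +22, y = -2 to -94. Home: tool's origin at (0, 0, 11 mm), y axes alike
- hex_keys: Folding hex-key set, lime holder, 39 x 96 x 30 mm, lying among the tools. It has no cut-out: leave it where it lies. Origin at the centre of its underside. To the right of them stands a vise 0.12 m high (y below -0.48, x under 0.52).
- pencil: Red flat carpenter's pencil, 15 x 171 x 9 mm, lying near the front edge of the bench. It has no cut-out: leave it where it lies. Origin at the centre of its underside.

How it is judged:
By the outcome, as a careful person would: the job done as asked, in the order asked, and still so for the second after the job is handed in, with the robot touching nothing.
It also fails if it takes over 122 s, if anything falls off the work surface, if the arm or the gripper's body presses on something with over 40 N, if the wrist force passes 120 N, or if a joint passes its speed limit or range.

## Working session

There is one attempt and no reset: what is moved stays moved. The work goes in short steps, Python scripts to look and compute and a shell command to move; the robot and the scene stay as the last step left them, time stands still between calls to the robot, and variables do not carry over. Pictures are saved under pics/ and viewed, at most 14 in all, crops included, and the job is handed in when it is done.

```bash
mkdir -p pics
cat > h.py <<'E'
import numpy as np, cv2
from bench import arm
from scipy.spatial.transform import Rotation as R
def snap(n,f):
    p=arm.camera_params(n); im=arm.get_image(n); cv2.imwrite('pics/'+f,cv2.cvtColor(im,cv2.COLOR_RGB2BGR)); np.savez('pics/'+f+'.npz',im=im,K=p['K'],pos=p['position'],q=p['orientation']); return im,p
def load(f):
    d=np.load('pics/'+f+'.npz'); return d['im'],dict(K=d['K'],position=d['pos'],orientation=d['q'])
def rot(o):
    o=np.array(o); return o if o.shape==(3,3) else R.from_quat(o).as_matrix()
def cast(p,uv,z):
    uv=np.atleast_2d(np.array(uv,float)); d=np.c_[uv,np.ones(len(uv))]@np.linalg.inv(np.array(p['K'])).T@rot(p['orientation']).T
    c=np.array(p['position']); return c+d*((z-c[2])/d[:,2])[:,None]
def proj(p,X):
    X=np.atleast_2d(np.array(X,float)); c=(X-np.array(p['position']))@rot(p['orientation']); c=c@np.array(p['K']).T; return c[:,:2]/c[:,2:]
E
python3 - <<'E'
from h import *
for n in ['scene','side','wrist']:
    im,p=snap(n,n+'0.png'); print(n,p)
print(arm.read_state())
E
```

```text
scene {'K': array([[390.9304897 ,   0.        , 317.25851266],
       [  0.        , 390.9304897 , 199.96820106],
       [  0.        ,   0.        ,   1.        ]]), 'position': array([-153.82338412,  658.8531238 ,  707.03378002]), 'orientation': array([-0.33542308,  0.82755157, -0.41808582,  0.16689519])}
side {'K': array([[383.48608145,   0.        , 324.23526151],
       [  0.        , 383.48608145, 197.56960875],
       [  0.        ,   0.        ,   1.        ]]), 'position': array([ 136.5450988 , -854.06268173,  716.81611292]), 'orientation': array([ 0.87194341, -0.16600652,  0.0754237 , -0.45438727])}
wrist {'K': array([[306.466643  ,   0.        , 321.29414552],
       [  0.        , 306.466643  , 198.57954797],
       [  0.        ,   0.        ,   1.        ]]), 'position': array([624.3527101 , -67.63688409, 372.53119237]), 'orientation': array([ 6.20563780e-05,  9.90794000e-01,  1.35377288e-01, -4.84969910e-04])}
{'clock': 0.15, 'joints': array([ 2.58600768e-01,  3.85386327e-01,  6.94199738e-03, -3.22134462e-04,
       -1.19399675e+00, -2.58618588e-01]), 'joint_vel': array([ 0.0006178 , -0.00053954,  0.00460487,  0.00141685, -0.00024235,
        0.00097419]), 'joint_efforts': array([-6.03353892e-04, -3.92678475e+01,  1.88581592e+01,  4.18858320e+00,
       -3.39302780e-03,  5.70479813e-06]), 'position': array([6.24566022e+02, 8.54465607e-03, 2.30474324e+02]), 'ee_rot': array([-7.07058239e-01,  7.07154826e-01,  5.42879207e-04, -6.35611435e-04]), 'contact_force': array([ 0.42032224, -0.4238542 ,  0.39700371]), 'wrist_torque': array([ 0.00873424,  0.07086839, -0.02010106]), 'grasp_force': 0.0, 'gripper_width': 85.4734587468741}
```

View pics/scene0.png

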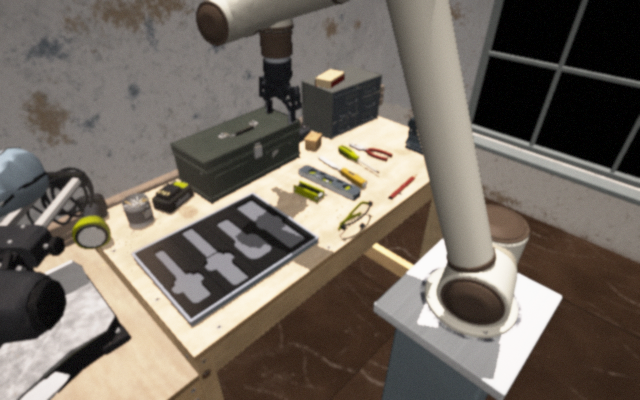

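View pics/side0.png

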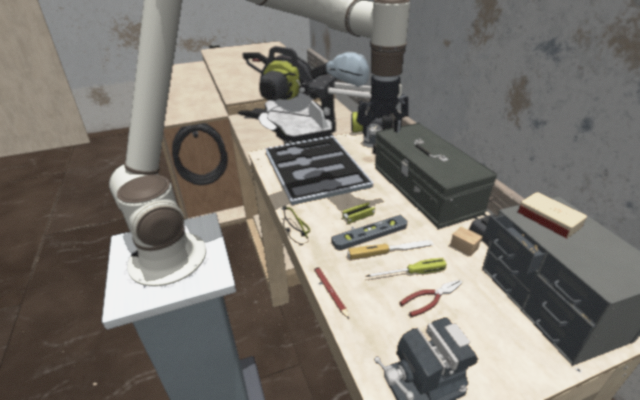

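View pics/wrist0.png

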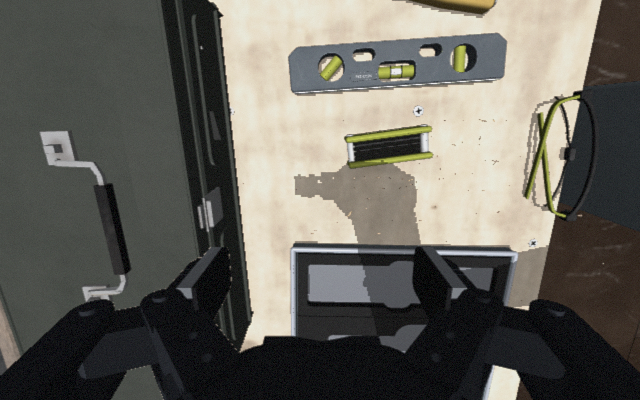

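Scene: the tray is at left (140–315, 195–320) and the tools are at right. Side: top to bottom are hex keys, level, chisel, screwdriver and pliers. Wrist: the level is at (398,62) and the tray edge is at the bottom. Moving for overhead looks.

```bash
python3 -m handwheel '[{"y":-0.2,"z":0.08},{"y":-0.2,"z":0.08},{"y":-0.2,"z":0.08},{"y":-0.2,"z":0.08},{"y":-0.2,"z":0.08},{"x":-0.1},{"x":-0.1},{}]'
python3 -c "
from h import *
snap('wrist','w1.png')"
python3 -m handwheel '[{"y":0.25},{"y":0.25},{"y":0.25},{"y":0.25},{"y":0.25},{"y":0.25},{"y":0.25},{"y":0.25}]'
python3 -m handwheel '[{"y":0.25},{"y":0.25},{},{},{},{},{},{}]'
python3 -c "
from h import *
snap('wrist','w2.png');print(arm.read_state()['position'])"
```

```text
[6.24751403e+02 4.30134482e-02 2.30782783e+02]invalid input at $[0]: expected keys x, y, z, ax, ay, az
invalid input at $[0]: expected keys x, y, z, ax, ay, az
invalid input at $[0]: expected keys x, y, z, ax, ay, az
```

```bash
python3 -m handwheel '[{"x":-0.05,"y":-0.2,"z":0.1,"ax":0,"ay":0,"az":0},{"x":-0.05,"y":-0.2,"z":0.1,"ax":0,"ay":0,"az":0},{"x":-0.05,"y":-0.2,"z":0.1,"ax":0,"ay":0,"az":0},{"x":-0.05,"y":-0.2,"z":0.1,"ax":0,"ay":0,"az":0},{"x":0,"y":-0.2,"z":0.1,"ax":0,"ay":0,"az":0},{"x":0,"y":0,"z":0,"ax":0,"ay":0,"az":0},{"x":0,"y":0,"z":0,"ax":0,"ay":0,"az":0},{"x":0,"y":0,"z":0,"ax":0,"ay":0,"az":0}]'
python3 -c "
from h import *
snap('wrist','w1.png')"
python3 -m handwheel '[{"x":0,"y":0.25,"z":0,"ax":0,"ay":0,"az":0},{"x":0,"y":0.25,"z":0,"ax":0,"ay":0,"az":0},{"x":0,"y":0.25,"z":0,"ax":0,"ay":0,"az":0},{"x":0,"y":0.25,"z":0,"ax":0,"ay":0,"az":0},{"x":0,"y":0.25,"z":0,"ax":0,"ay":0,"az":0},{"x":0,"y":0.25,"z":0,"ax":0,"ay":0,"az":0},{"x":0,"y":0.25,"z":0,"ax":0,"ay":0,"az":0},{"x":0,"y":0.25,"z":0,"ax":0,"ay":0,"az":0}]'
python3 -m handwheel '[{"x":0,"y":0.25,"z":0,"ax":0,"ay":0,"az":0},{"x":0,"y":0.25,"z":0,"ax":0,"ay":0,"az":0},{"x":0,"y":0.25,"z":0,"ax":0,"ay":0,"az":0},{"x":0,"y":0.25,"z":0,"ax":0,"ay":0,"az":0},{"x":0,"y":0,"z":0,"ax":0,"ay":0,"az":0},{"x":0,"y":0,"z":0,"ax":0,"ay":0,"az":0},{"x":0,"y":0,"z":0,"ax":0,"ay":0,"az":0},{"x":0,"y":0,"z":0,"ax":0,"ay":0,"az":0}]'
python3 -c "
from h import *
snap('wrist','w2.png');print(arm.read_state()['position'])"
```

```text
clock: 1.05
position: [584.7, -199.2, 330.2]
ee_rot: [0.707, -0.707, -0.001, 0.0]
contact_force: [1.0, -0.1, 0.5]
gripper_width: 85.5
grasp_force: 0.0
clock: 1.9
position: [583.7, 203.3, 330.8]
ee_rot: [0.708, -0.706, -0.0, 0.0]
contact_force: [0.9, 0.2, -0.6]
gripper_width: 85.3
grasp_force: 0.0
clock: 2.7
position: [584.9, 399.1, 332.0]
ee_rot: [-0.707, 0.707, -0.0, 0.0]
contact_force: [0.2, -0.4, -0.6]
gripper_width: 85.4
grasp_force: 0.0
[585.09087656 398.90061638 332.16065258]
```

View pics/w1.png

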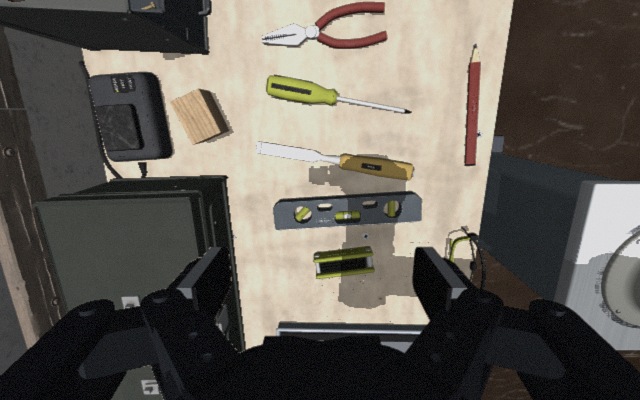

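View pics/w2.png

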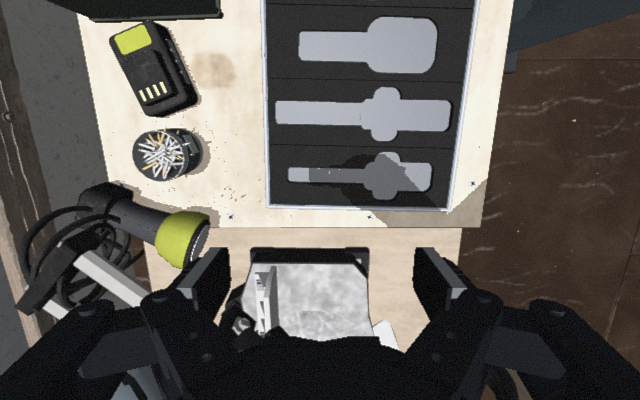

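w1 (top to bottom): pliers at (325,27), screwdriver at (338,93) with its handle away from the robot, chisel at (335,160) with its handle towards the robot, level at (348,210), hex keys at (343,263) and pencil at (473,105). w2: the tray holds, from the bottom, the screwdriver cut-out (y highest), chisel and pliers, so the level must be last. One more look covers the whole tray.

```bash
python3 -m handwheel '[{"x":0,"y":-0.2,"z":0,"ax":0,"ay":0,"az":0},{"x":0,"y":-0.2,"z":0,"ax":0,"ay":0,"az":0},{"x":0,"y":-0.2,"z":0,"ax":0,"ay":0,"az":0},{"x":0,"y":-0.1,"z":0,"ax":0,"ay":0,"az":0},{"x":0,"y":0,"z":0,"ax":0,"ay":0,"az":0},{"x":0,"y":0,"z":0,"ax":0,"ay":0,"az":0},{"x":0,"y":0,"z":0,"ax":0,"ay":0,"az":0},{"x":0,"y":0,"z":0,"ax":0,"ay":0,"az":0}]'
cat > m.py <<'E'
from h import *
snap('wrist','w3.png')
def blobs(f,mask,z,amin=150,roi=None,tag=''):
    im,p=load(f)
    n,l,s,c=cv2.connectedComponentsWithStats(mask.astype(np.uint8),connectivity=8)
    for i in range(1,n):
        if s[i,4]<amin: continue
        u=np.argwhere(l==i)[:,::-1]; X=cast(p,u,z)[:,:2].astype(np.float32)
        (cx,cy),(w,h),a=cv2.minAreaRect(X)
        m=X.mean(0); ev,e=np.linalg.eigh(np.cov(X.T)); d=e[:,1]
        print(tag,'px',c[i].round(),s[i,4],'rect c',round(cx,1),round(cy,1),'wh',round(w,1),round(h,1),'a',round(a,1),'pca',round(np.degrees(np.arctan(d[1]/d[0])),1),'mean',m.round(1))
im,_=load('w1.png.npz'[:-4]); hsv=cv2.cvtColor(im,cv2.COLOR_RGB2HSV); H,S,V=[hsv[...,i].astype(int) for i in range(3)]
r=np.zeros(H.shape,bool); r[:,230:500]=1
r2=r.copy(); r2[:65]=0;r2[122:]=0
blobs('w1.png',r&((H<8)|(H>172))&(S>120)&(V>60),6,tag='red')
blobs('w1.png',r2&(H>25)&(H<45)&(S>130),15,100,tag='limeSD')
r3=r.copy(); r3[:140]=0;r3[182:]=0
blobs('w1.png',r3&(H>12)&(H<27)&(S>120),13,100,tag='chis')
r4=r.copy(); r4[185:]&=True; r4[:185]=0; r4[236:]=0; r4[:,:265]=0;r4[:,430:]=0
blobs('w1.png',r4&(V<150)&(H>80)&(H<140)&(S>15),22,tag='lev')
for u,v in [(350,222),(300,90),(385,165),(290,150),(335,12)]: print(u,v,hsv[v,u])
im,p=load('w3.png'); hsv=cv2.cvtColor(im,cv2.COLOR_RGB2HSV); V=hsv[...,2]
for u,v in [(340,40),(300,100)]: print(hsv[v,u])
E
python3 m.py
```

```text
clock: 3.55
position: [584.9, 261.0, 330.9]
ee_rot: [0.707, -0.707, -0.0, 0.0]
contact_force: [-0.2, 0.5, -0.3]
gripper_width: 85.4
grasp_force: 0.0
red px [349.  11.] 556 rect c 547.1 -398.2 wh 93.2 17.8 a 14.7 pca 13.1 mean [ 546.8 -399.3]
red px [352.  41.] 505 rect c 542.6 -364.2 wh 92.4 18.2 a 0.9 pca 2.4 mean [ 541.8 -363.1]
red px [472. 112.] 921 rect c 363.2 -264.2 wh 14.6 142.5 a 4.8 pca -85.2 mean [ 363.6 -267.9]
limeSD px [301.  91.] 1080 rect c 612.3 -296.7 wh 28.1 98.0 a 79.4 pca -10.5 mean [ 613.1 -296.9]
chis px [377. 166.] 989 rect c 501.4 -189.1 wh 25.3 110.0 a 81.2 pca -9.4 mean [ 499.4 -189. ]
lev px [347. 210.] 3296 rect c 544.6 -122.6 wh 225.7 48.2 a 3.6 pca 3.6 mean [ 544.  -122.5]
350 222 [100  64  36]
300 90 [140  13  58]
385 165 [ 21 133 121]
290 150 [120   2 223]
335 12 [  3 129 138]
[105   6 245]
[110  19 197]
```

View pics/w3.png

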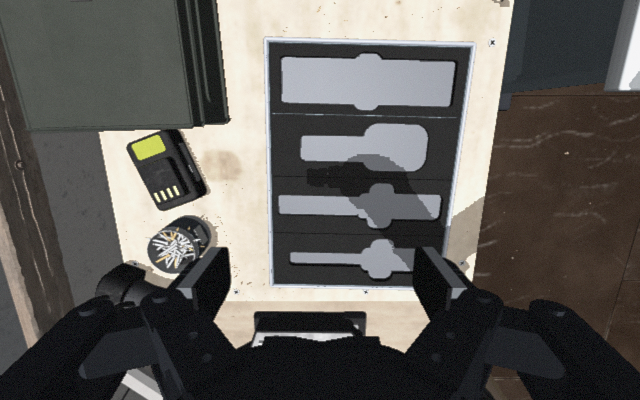

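w3: the cut-outs from the top are level (368,82), pliers (365,147), chisel (360,205) and screwdriver (355,258). I'll measure them.

```bash
sed -i "s/^snap.*//; /^im,_=load/,\$d" m.py
cat > m2.py <<'E'
from m import *
for f,box in [('w3.png',(45,300,262,475)),('w2.png',(5,215,262,475))]:
    im,p=load(f); g=cv2.cvtColor(im,cv2.COLOR_RGB2HSV); V=g[...,2].astype(int)
    a,b,c,d=box; m=np.zeros(V.shape,bool); m[a:b,c:d]=V[a:b,c:d]>75
    n,l,s,_=cv2.connectedComponentsWithStats(m.astype(np.uint8),connectivity=4)
    for i in range(1,n):
        if s[i,4]>700 and not (s[i,0]<=c or s[i,1]<=a or s[i,0]+s[i,2]>=d or s[i,1]+s[i,3]>=b): blobs(f,l==i,14,tag=f)
E
python3 m2.py
```

```text
w3.png px [366.  81.] 8190 rect c 521.3 151.2 wh 75.5 241.3 a 88.8 pca -1.3 mean [521.8 150.5]
w3.png px [371. 147.] 4528 rect c 522.5 240.5 wh 70.1 188.1 a 88.3 pca 0.7 mean [510.4 242. ]
w3.png px [366. 205.] 3987 rect c 526.2 332.2 wh 253.1 71.9 a 0.1 pca -0.7 mean [515.6 332.2]
w3.png px [365. 258.] 2320 rect c 534.8 424.1 wh 202.8 70.4 a 0.1 pca -1.2 mean [512.5 423.1]
w2.png px [376.  45.] 5760 rect c 522.8 242.4 wh 69.8 188.8 a 89.9 pca 0.4 mean [509.9 242.2]
w2.png px [369. 114.] 5395 rect c 526.1 333.5 wh 75.4 252.8 a 90.0 pca -1.2 mean [515.4 332.4]
w2.png px [373. 175.] 3360 rect c 527.3 423.9 wh 73.0 217.7 a 90.0 pca -0.9 mean [506.7 422.8]
```

```bash
python3 -c "
from h import *
im,p=load('w1.png')
print('sd tip',cast(p,[(410,112)],4),'sd end',cast(p,[(266,86)],15),'chisel blade end',cast(p,[(257,148)],10),'handle end',cast(p,[(413,171)],13),'plier tip',cast(p,[(263,41)],8))"
python3 -m handwheel '[{"x":-0.02,"y":-0.2,"z":-0.1,"ax":0,"ay":0,"az":0.09},{"x":-0.02,"y":-0.2,"z":-0.1,"ax":0,"ay":0,"az":0.09},{"x":-0.02,"y":-0.2,"z":-0.1,"ax":0,"ay":0,"az":0.09},{"x":-0.02,"y":-0.2,"z":-0.1,"ax":0,"ay":0,"az":0.09},{"x":-0.02,"y":-0.2,"z":-0.1,"ax":0,"ay":0,"az":0.09},{"x":-0.02,"y":-0.2,"z":-0.1,"ax":0,"ay":0,"az":0.09},{"x":-0.02,"y":-0.2,"z":-0.1,"ax":0,"ay":0,"az":0.09},{"x":-0.02,"y":-0.2,"z":-0.1,"ax":0,"ay":0,"az":0.09}]'
python3 -m handwheel '[{"x":-0.01,"y":-0.1,"z":0,"ax":0,"ay":0,"az":0.08},{"x":-0.01,"y":-0.1,"z":0,"ax":0,"ay":0,"az":0.08},{"x":-0.01,"y":-0.1,"z":0,"ax":0,"ay":0,"az":0.08},{"x":-0.01,"y":-0.02,"z":0,"ax":0,"ay":0,"az":0.08},{"x":0,"y":0,"z":0,"ax":0,"ay":0,"az":0},{"x":0,"y":0,"z":0,"ax":0,"ay":0,"az":0},{"x":0,"y":0,"z":0,"ax":0,"ay":0,"az":0},{"x":0,"y":0,"z":0,"ax":0,"ay":0,"az":0}]'
python3 -c "
from m import *
im,p=snap('wrist','w4.png');s=arm.read_state();print(s['position'],s['joints'])
b=rot(s['ee_rot'])[:,1];print('close axis',np.degrees(np.arctan2(b[1],b[0])),'px of level',proj(p,[544.6,-122.6,22]))"
```

```text
sd tip [[ 453.68507318 -268.3758312     4.        ]] sd end [[ 661.89294831 -303.3574041    15.        ]] chisel blade end [[ 680.39395521 -216.34033454   10.        ]] handle end [[ 444.86784027 -182.14030029   13.        ]] plier tip [[ 664.41138639 -362.19148493    8.        ]]
clock: 4.4
position: [553.0, -60.8, 170.6]
ee_rot: [0.977, -0.215, 0.0, -0.0]
contact_force: [1.1, -1.0, 0.5]
gripper_width: 85.6
grasp_force: 0.0
clock: 5.2
position: [545.2, -123.3, 171.3]
ee_rot: [1.0, 0.031, 0.0, -0.0]
contact_force: [-0.6, 0.6, -0.2]
gripper_width: 85.3
grasp_force: 0.0
[ 545.14548581 -123.42991775  171.30118106] [ 6.72887059e-02  3.24508179e-01 -2.43806726e-01  2.01321493e-05
 -1.00248212e+00  1.56647482e+00]
close axis -86.3916243042562 px of level [[320.77587021 185.99464979]]
```

View pics/w4.png

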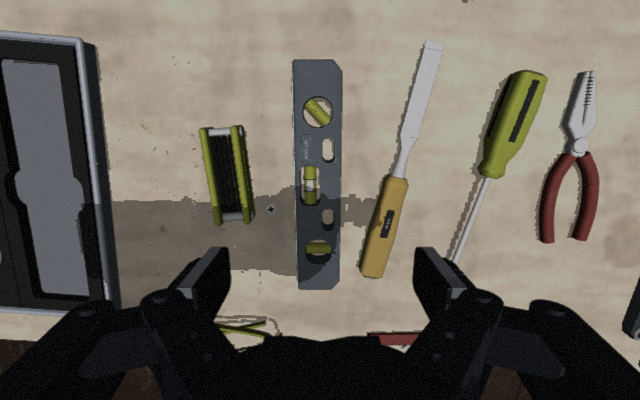

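w4: the level is centred between the fingers at about (318,176), with the chisel handle close to its right (385,225). I'll narrow the opening to clear it.

```bash
python3 -m handwheel '[{"x":0,"y":0.01,"z":-0.1,"ax":0,"ay":0,"az":0},{"x":0,"y":0,"z":-0.12,"ax":0,"ay":0,"az":0},{"x":0,"y":0,"z":-0.12,"ax":0,"ay":0,"az":0},{"x":0,"y":0,"z":-0.12,"ax":0,"ay":0,"az":0},{"x":0,"y":0,"z":-0.12,"ax":0,"ay":0,"az":0},{"x":0,"y":0,"z":-0.12,"ax":0,"ay":0,"az":0},{"x":0,"y":0,"z":-0.1,"ax":0,"ay":0,"az":0},{"x":0,"y":0,"z":-0.01,"ax":0,"ay":0,"az":0}]' 0.5
python3 -m handwheel '[{"x":0,"y":0,"z":0,"ax":0,"ay":0,"az":0},{"x":0,"y":0,"z":0,"ax":0,"ay":0,"az":0},{"x":0,"y":0,"z":0,"ax":0,"ay":0,"az":0},{"x":0,"y":0,"z":0,"ax":0,"ay":0,"az":0},{"x":0,"y":0,"z":0,"ax":0,"ay":0,"az":0},{"x":0,"y":0,"z":0,"ax":0,"ay":0,"az":0},{"x":0,"y":0,"z":0,"ax":0,"ay":0,"az":0},{"x":0,"y":0,"z":0,"ax":0,"ay":0,"az":0}]' -1
```

```text
clock: 6.05
position: [543.2, -121.7, 6.9]
ee_rot: [1.0, 0.031, -0.003, -0.0]
contact_force: [-1.0, 0.1, 0.9]
gripper_width: 63.9
grasp_force: 0.0
clock: 6.85
position: [545.7, -121.8, 10.4]
ee_rot: [1.0, 0.032, 0.001, 0.0]
contact_force: [-1.1, 2.4, 6.4]
gripper_width: 43.4
grasp_force: 62.7
```

```bash
python3 -m handwheel '[{"x":0,"y":0,"z":0.1,"ax":0,"ay":0,"az":0},{"x":0,"y":0,"z":0.15,"ax":0,"ay":0,"az":0},{"x":0,"y":0,"z":0.15,"ax":0,"ay":0,"az":0},{"x":0,"y":0.1,"z":0.1,"ax":0,"ay":0,"az":0},{"x":-0.02,"y":0.16,"z":0,"ax":0,"ay":0,"az":-0.01},{"x":-0.02,"y":0.16,"z":0,"ax":0,"ay":0,"az":-0.01},{"x":-0.02,"y":0.16,"z":0,"ax":0,"ay":0,"az":-0.01},{"x":-0.02,"y":0.16,"z":0,"ax":0,"ay":0,"az":-0.01}]'
python3 -m handwheel '[{"x":-0.02,"y":0.16,"z":0,"ax":0,"ay":0,"az":-0.01},{"x":-0.02,"y":0.16,"z":0,"ax":0,"ay":0,"az":-0.004},{"x":0,"y":0.16,"z":0,"ax":0,"ay":0,"az":0},{"x":0,"y":0.1,"z":0,"ax":0,"ay":0,"az":0},{"x":0,"y":0.04,"z":0,"ax":0,"ay":0,"az":0},{"x":0,"y":0,"z":0,"ax":0,"ay":0,"az":0},{"x":0,"y":0,"z":0,"ax":0,"ay":0,"az":0},{"x":0,"y":0,"z":0,"ax":0,"ay":0,"az":0}]'
python3 -c "
from m import *
im,p=snap('wrist','w5.png');s=arm.read_state();print(s['position'],s['joints'])
b=rot(s['ee_rot'])[:,1];print('close axis',np.degrees(np.arctan2(b[1],b[0])))"
```

```text
clock: 7.65
position: [528.0, 26.9, 108.7]
ee_rot: [1.0, -0.001, -0.001, 0.0]
contact_force: [1.2, 0.7, -2.1]
gripper_width: 43.5
grasp_force: 61.9
clock: 8.45
position: [520.7, 148.9, 109.1]
ee_rot: [1.0, -0.012, -0.0, 0.0]
contact_force: [-0.3, 1.0, -2.0]
gripper_width: 42.7
grasp_force: 61.9
[520.8237873  148.92510283 109.17160528] [ 5.77931634e-01  3.67731485e-01 -3.60893946e-01 -7.47808367e-05
 -8.42770365e-01  9.69414620e-01]
close axis -91.3464377405706
```

View pics/w5.png

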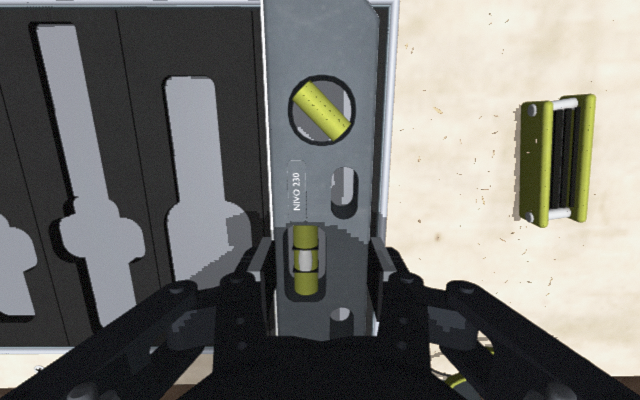

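w5: the level is held squarely over its cut-out region, and the camera hides the far end. I'll check the grasp offset along the bar from w4, then lower.

```bash
python3 -c "
from h import *
im,p=load('w4.png');print(cast(p,[(317,60),(318,290),(293,175),(340,175)],22))"
python3 -m handwheel '[{"x":0,"y":0.01,"z":-0.1,"ax":0,"ay":0,"az":0},{"x":0,"y":0,"z":-0.1,"ax":0,"ay":0,"az":0},{"x":0,"y":0,"z":-0.1,"ax":0,"ay":0,"az":0},{"x":0,"y":0,"z":-0.09,"ax":0,"ay":0,"az":0},{"x":0,"y":0,"z":0,"ax":0,"ay":0,"az":0},{"x":0,"y":0,"z":0,"ax":0,"ay":0,"az":0},{"x":0,"y":0,"z":0,"ax":0,"ay":0,"az":0},{"x":0,"y":0,"z":0,"ax":0,"ay":0,"az":0}]'
```

```text
[[ 657.55899977 -112.20941316   22.        ]
 [ 429.79723935 -126.79473159   22.        ]
 [ 553.79184833  -95.12742097   22.        ]
 [ 556.65106214 -140.46129351   22.        ]]
clock: 9.3
position: [521.7, 152.3, 32.5]
ee_rot: [1.0, -0.011, 0.001, -0.001]
contact_force: [0.7, -0.2, -2.4]
gripper_width: 43.0
grasp_force: 61.8
```

```bash
python3 -m handwheel '[{"x":0,"y":0,"z":-0.015,"ax":0,"ay":0,"az":0},{"x":0,"y":0,"z":-0.015,"ax":0,"ay":0,"az":0},{"x":0,"y":0,"z":-0.015,"ax":0,"ay":0,"az":0},{"x":0,"y":0,"z":-0.01,"ax":0,"ay":0,"az":0},{"x":0,"y":0,"z":-0.01,"ax":0,"ay":0,"az":0},{"x":0,"y":0,"z":0,"ax":0,"ay":0,"az":0},{"x":0,"y":0,"z":0,"ax":0,"ay":0,"az":0},{"x":0,"y":0,"z":0,"ax":0,"ay":0,"az":0}]'
```

```text
clock: 10.1
position: [520.8, 152.0, 19.4]
ee_rot: [1.0, -0.011, -0.0, 0.0]
contact_force: [-2.5, -1.0, 6.5]
gripper_width: 43.2
grasp_force: 62.8
```

```bash
python3 -m handwheel '[{"x":0,"y":0,"z":0,"ax":0,"ay":0,"az":0},{"x":0,"y":0,"z":0,"ax":0,"ay":0,"az":0},{"x":0,"y":0,"z":0,"ax":0,"ay":0,"az":0},{"x":0,"y":0,"z":0,"ax":0,"ay":0,"az":0},{"x":0,"y":0,"z":0.05,"ax":0,"ay":0,"az":0},{"x":0,"y":0,"z":0.15,"ax":0,"ay":0,"az":0},{"x":0,"y":0,"z":0.2,"ax":0,"ay":0,"az":0},{"x":0,"y":0,"z":0.2,"ax":0,"ay":0,"az":0}]' 0.4
python3 -m handwheel '[{"x":0.02,"y":-0.2,"z":0.05,"ax":0,"ay":0,"az":-0.02},{"x":0.05,"y":-0.25,"z":0,"ax":0,"ay":0,"az":-0.02},{"x":0.05,"y":-0.25,"z":0,"ax":0,"ay":0,"az":-0.02},{"x":0.05,"y":-0.25,"z":0,"ax":0,"ay":0,"az":-0.02},{"x":0.05,"y":-0.25,"z":0,"ax":0,"ay":0,"az":-0.02},{"x":0.05,"y":-0.25,"z":0,"ax":0,"ay":0,"az":0},{"x":0.05,"y":-0.25,"z":0,"ax":0,"ay":0,"az":0},{"x":0.05,"y":-0.25,"z":0,"ax":0,"ay":0,"az":0}]' 
python3 -m handwheel '[{"x":0.02,"y":-0.2,"z":0.05,"ax":0,"ay":0,"az":0},{"x":0,"y":-0.07,"z":0,"ax":0,"ay":0,"az":0},{"x":0,"y":0,"z":0,"ax":0,"ay":0,"az":0},{"x":0,"y":0,"z":0,"ax":0,"ay":0,"az":0},{"x":0,"y":0,"z":0,"ax":0,"ay":0,"az":0},{"x":0,"y":0,"z":0,"ax":0,"ay":0,"az":0},{"x":0,"y":0,"z":0,"ax":0,"ay":0,"az":0},{"x":0,"y":0,"z":0,"ax":0,"ay":0,"az":0}]' 
python3 -c "
from m import *
im,p=snap('wrist','w6.png');snap('side','s6.png');s=arm.read_state();print(s['position'],s['joints'])
b=rot(s['ee_rot'])[:,1];print('close axis',np.degrees(np.arctan2(b[1],b[0])),proj(p,[599.5,-294.3,15]))
a=cv2.imread('pics/w6.png');b=cv2.imread('pics/s6.png')[120:220,240:400];b=cv2.resize(b,None,fx=2.0,fy=2.0);c=np.zeros((600,640,3),np.uint8);c[:400]=a;c[400:600,:320]=b;cv2.imwrite('pics/c6.png',c)"
```

```text
clock: 10.9
position: [520.7, 151.8, 140.1]
ee_rot: [1.0, -0.011, -0.0, 0.0]
contact_force: [1.0, 0.5, -0.1]
gripper_width: 59.6
grasp_force: 0.0
clock: 11.7
position: [593.8, -233.3, 149.2]
ee_rot: [0.996, -0.089, 0.0, 0.0]
contact_force: [1.1, 0.5, -0.3]
gripper_width: 60.0
grasp_force: 0.0
clock: 12.5
position: [597.8, -284.4, 158.4]
ee_rot: [0.996, -0.089, 0.0, -0.0]
contact_force: [0.4, -0.6, -0.2]
gripper_width: 60.0
grasp_force: 0.0
[ 597.72586872 -284.75213483  158.38694661] [-2.00826785e-01  5.00688047e-01  6.49075230e-03 -1.87539275e-05
 -1.07654401e+00  1.59318857e+00]
close axis -100.22405580299511 [[331.44211169 183.22337906]]
```

View pics/c6.png

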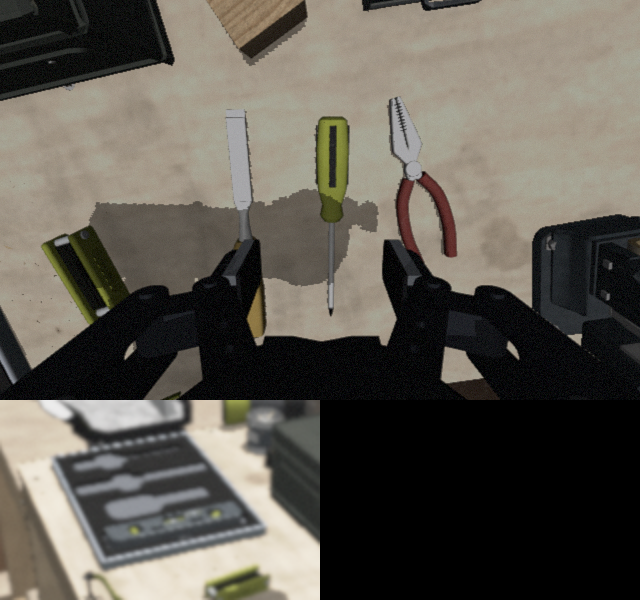

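c6: the level sits in its cut-out (inset). In the wrist view the screwdriver is upright at column 332, from handle end (333,118) to tip (331,315).

```bash
python3 -c "
from h import *
im,p=load('w6.png');a=cast(p,[(333,118)],12)[0];b=cast(p,[(331,315)],4)[0]
d=(a-b)[:2];L=np.hypot(*d);d/=L;print(a,b,L,np.degrees(np.arctan2(d[1],d[0])),'grasp',a[:2]-62*d,b[:2]+143*d)"
```

```text
[ 658.52153122 -305.90226133   12.        ] [ 447.80094513 -268.2761983     4.        ] 214.0534653353486 -10.123983110219259 grasp [ 597.48689057 -295.00397522] [ 588.57439051 -293.41256787]
```

```bash
python3 -m handwheel '[{"x":-0.01,"y":-0.05,"z":-0.1,"ax":0,"ay":0,"az":0},{"x":0,"y":0,"z":-0.12,"ax":0,"ay":0,"az":0},{"x":0,"y":0,"z":-0.12,"ax":0,"ay":0,"az":0},{"x":0,"y":0,"z":-0.12,"ax":0,"ay":0,"az":0},{"x":0,"y":0,"z":-0.12,"ax":0,"ay":0,"az":0},{"x":0,"y":0,"z":-0.1,"ax":0,"ay":0,"az":0},{"x":0,"y":0,"z":-0.08,"ax":0,"ay":0,"az":0},{"x":0,"y":0,"z":0,"ax":0,"ay":0,"az":0}]'
python3 -m handwheel '[{"x":0,"y":0,"z":0,"ax":0,"ay":0,"az":0},{"x":0,"y":0,"z":0,"ax":0,"ay":0,"az":0},{"x":0,"y":0,"z":0,"ax":0,"ay":0,"az":0},{"x":0,"y":0,"z":0,"ax":0,"ay":0,"az":0},{"x":0,"y":0,"z":0,"ax":0,"ay":0,"az":0},{"x":0,"y":0,"z":0,"ax":0,"ay":0,"az":0},{"x":0,"y":0,"z":0,"ax":0,"ay":0,"az":0},{"x":0,"y":0,"z":0,"ax":0,"ay":0,"az":0}]' -1
```

```text
clock: 13.4
position: [593.7, -294.6, 3.5]
ee_rot: [0.996, -0.09, -0.003, -0.001]
contact_force: [0.3, -0.4, -0.4]
gripper_width: 59.8
grasp_force: 0.0
clock: 14.2
position: [596.7, -295.4, 8.0]
ee_rot: [0.996, -0.089, 0.001, 0.0]
contact_force: [0.8, 1.5, 5.7]
gripper_width: 27.0
grasp_force: 62.7
```

```bash
python3 -m handwheel '[{"x":0,"y":0,"z":0.1,"ax":0,"ay":0,"az":0},{"x":0,"y":0,"z":0.15,"ax":0,"ay":0,"az":0},{"x":0,"y":0,"z":0.2,"ax":0,"ay":0,"az":0},{"x":-0.03,"y":0.17,"z":0.1,"ax":0,"ay":0,"az":-0.09},{"x":-0.03,"y":0.17,"z":0,"ax":0,"ay":0,"az":-0.09},{"x":-0.03,"y":0.17,"z":0,"ax":0,"ay":0,"az":-0.09},{"x":-0.03,"y":0.17,"z":0,"ax":0,"ay":0,"az":-0.09},{"x":-0.03,"y":0.17,"z":0,"ax":0,"ay":0,"az":-0.09}]'
python3 -m handwheel '[{"x":-0.03,"y":0.17,"z":0,"ax":0,"ay":0,"az":-0.09},{"x":-0.03,"y":0.17,"z":0,"ax":0,"ay":0,"az":-0.09},{"x":-0.03,"y":0.17,"z":0,"ax":0,"ay":0,"az":-0.09},{"x":-0.03,"y":0.17,"z":0,"ax":0,"ay":0,"az":-0.09},{"x":-0.03,"y":0.17,"z":0,"ax":0,"ay":0,"az":-0.09},{"x":-0.03,"y":0.17,"z":0,"ax":0,"ay":0,"az":-0.09},{"x":-0.03,"y":0.17,"z":0,"ax":0,"ay":0,"az":-0.09},{"x":-0.03,"y":0.17,"z":0,"ax":0,"ay":0,"az":-0.09}]'
python3 -m handwheel '[{"x":-0.03,"y":0.17,"z":0,"ax":0,"ay":0,"az":-0.09},{"x":-0.03,"y":0.17,"z":0,"ax":0,"ay":0,"az":-0.09},{"x":-0.03,"y":0.17,"z":0,"ax":0,"ay":0,"az":-0.09},{"x":-0.03,"y":0.17,"z":0,"ax":0,"ay":0,"az":-0.09},{"x":-0.03,"y":0.17,"z":0,"ax":0,"ay":0,"az":-0.09},{"x":0,"y":0.17,"z":0,"ax":0,"ay":0,"az":-0.09},{"x":0,"y":0.17,"z":0,"ax":0,"ay":0,"az":-0.09},{"x":0,"y":0.17,"z":0,"ax":0,"ay":0,"az":-0.09}]'
python3 -m handwheel '[{"x":0,"y":0.03,"z":0,"ax":0,"ay":0,"az":-0.01},{"x":0,"y":0,"z":0,"ax":0,"ay":0,"az":0},{"x":0,"y":0,"z":0,"ax":0,"ay":0,"az":0},{"x":0,"y":0,"z":0,"ax":0,"ay":0,"az":0},{"x":0,"y":0,"z":0,"ax":0,"ay":0,"az":0},{"x":0,"y":0,"z":0,"ax":0,"ay":0,"az":0},{"x":0,"y":0,"z":0,"ax":0,"ay":0,"az":0},{"x":0,"y":0,"z":0,"ax":0,"ay":0,"az":0}]'
python3 -c "
from m import *
im,p=snap('wrist','w7.png');s=arm.read_state();print(s['position'],s['joints'])
b=rot(s['ee_rot'])[:,1];print('close axis',np.degrees(np.arctan2(b[1],b[0])))"
```

```text
clock: 15.0
position: [564.5, -123.9, 115.8]
ee_rot: [0.902, -0.432, -0.001, 0.0]
contact_force: [0.6, -0.1, -0.9]
gripper_width: 26.7
grasp_force: 61.9
clock: 15.8
position: [516.6, 147.9, 115.9]
ee_rot: [-0.531, 0.848, 0.0, -0.001]
contact_force: [0.8, -0.3, -1.6]
gripper_width: 26.6
grasp_force: 61.9
clock: 16.6
position: [486.9, 419.7, 115.6]
ee_rot: [0.006, 1.0, -0.0, -0.001]
contact_force: [1.0, 0.3, -1.5]
gripper_width: 26.9
grasp_force: 61.9
clock: 17.4
position: [487.7, 424.6, 116.4]
ee_rot: [0.011, 1.0, 0.0, 0.0]
contact_force: [-0.4, -0.6, -1.3]
gripper_width: 26.5
grasp_force: 61.9
[487.65108788 424.7039922  116.38160087] [ 9.66202495e-01  5.15319214e-01 -8.43590634e-02 -2.83155739e-05
 -9.71043989e-01 -2.55908658e+00]
close axis 88.7335492585416
```

View pics/w7.png

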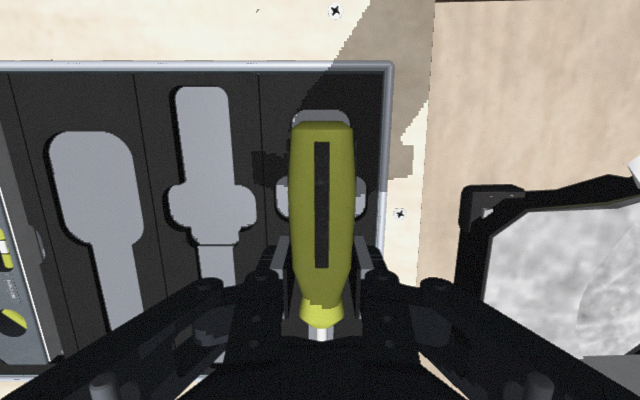

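w7: the screwdriver handle, end at (320,122), lines up with its cut-out in column 320.

```bash
python3 -c "
from h import *
im,p=load('w7.png');print(cast(p,[(321,122)],120),cast(p,[(320,108)],10))"
python3 -m handwheel '[{"x":0,"y":0,"z":-0.1,"ax":0,"ay":0,"az":0},{"x":0,"y":0,"z":-0.1,"ax":0,"ay":0,"az":0},{"x":0,"y":0,"z":-0.1,"ax":0,"ay":0,"az":0},{"x":0,"y":0,"z":-0.1,"ax":0,"ay":0,"az":0},{"x":0,"y":0,"z":-0.02,"ax":0,"ay":0,"az":0},{"x":0,"y":0,"z":0,"ax":0,"ay":0,"az":0},{"x":0,"y":0,"z":0,"ax":0,"ay":0,"az":0},{"x":0,"y":0,"z":0,"ax":0,"ay":0,"az":0}]'
```

```text
[[423.23889169 426.1857119  120.        ]] [[415.70636568 425.50219596  10.        ]]
clock: 18.25
position: [488.2, 425.6, 33.7]
ee_rot: [0.011, 1.0, 0.001, 0.001]
contact_force: [-0.2, -1.2, -1.3]
gripper_width: 26.9
grasp_force: 61.9
```

```bash
python3 -m handwheel '[{"x":0,"y":0,"z":-0.02,"ax":0,"ay":0,"az":0},{"x":0,"y":0,"z":-0.02,"ax":0,"ay":0,"az":0},{"x":0,"y":0,"z":-0.02,"ax":0,"ay":0,"az":0},{"x":0,"y":0,"z":-0.01,"ax":0,"ay":0,"az":0},{"x":0,"y":0,"z":-0.01,"ax":0,"ay":0,"az":0},{"x":0,"y":0,"z":0,"ax":0,"ay":0,"az":0},{"x":0,"y":0,"z":0,"ax":0,"ay":0,"az":0},{"x":0,"y":0,"z":0,"ax":0,"ay":0,"az":0}]'
```

```text
clock: 19.05
position: [487.6, 424.7, 16.9]
ee_rot: [0.011, 1.0, -0.0, 0.0]
contact_force: [-2.2, -1.5, 5.4]
gripper_width: 27.0
grasp_force: 62.6
```

```bash
python3 -m handwheel '[{"x":0,"y":0,"z":0,"ax":0,"ay":0,"az":0},{"x":0,"y":0,"z":0,"ax":0,"ay":0,"az":0},{"x":0,"y":0,"z":0,"ax":0,"ay":0,"az":0},{"x":0,"y":0,"z":0,"ax":0,"ay":0,"az":0},{"x":0,"y":0,"z":0.05,"ax":0,"ay":0,"az":0},{"x":0,"y":0,"z":0.15,"ax":0,"ay":0,"az":0},{"x":0,"y":0,"z":0.2,"ax":0,"ay":0,"az":0},{"x":0,"y":0,"z":0.2,"ax":0,"ay":0,"az":0}]' 0
python3 -m handwheel '[{"x":0.03,"y":-0.22,"z":0.05,"ax":0,"ay":0,"az":-0.02},{"x":0.03,"y":-0.22,"z":0.05,"ax":0,"ay":0,"az":-0.02},{"x":0.03,"y":-0.22,"z":0,"ax":0,"ay":0,"az":-0.02},{"x":0.03,"y":-0.22,"z":0,"ax":0,"ay":0,"az":-0.02},{"x":0.03,"y":-0.22,"z":0,"ax":0,"ay":0,"az":-0.01},{"x":0.03,"y":-0.22,"z":0,"ax":0,"ay":0,"az":0},{"x":0.03,"y":-0.22,"z":0,"ax":0,"ay":0,"az":0},{"x":0,"y":-0.22,"z":0,"ax":0,"ay":0,"az":0}]' 0.4
python3 -m handwheel '[{"x":0,"y":-0.22,"z":0,"ax":0,"ay":0,"az":0},{"x":0,"y":-0.22,"z":0,"ax":0,"ay":0,"az":0},{"x":0,"y":-0.22,"z":0,"ax":0,"ay":0,"az":0},{"x":0,"y":-0.22,"z":0,"ax":0,"ay":0,"az":0},{"x":0,"y":-0.22,"z":0,"ax":0,"ay":0,"az":0},{"x":0,"y":-0.22,"z":0,"ax":0,"ay":0,"az":0},{"x":0,"y":0,"z":0,"ax":0,"ay":0,"az":0},{"x":0,"y":0,"z":0,"ax":0,"ay":0,"az":0}]' 
python3 -c "
from m import *
im,p=snap('wrist','w8.png');snap('side','s8.png');s=arm.read_state();print(s['position'],s['joints'])
b=rot(s['ee_rot'])[:,1];print('close axis',np.degrees(np.arctan2(b[1],b[0])),proj(p,[531,-193.8,13]))
a=cv2.imread('pics/w8.png');b=cv2.imread('pics/s8.png')[120:220,240:400];b=cv2.resize(b,None,fx=2.0,fy=2.0);c=np.zeros((600,640,3),np.uint8);c[:400]=a;c[400:600,:320]=b;cv2.imwrite('pics/c8.png',c)"
```

```text
clock: 19.85
position: [487.6, 424.6, 138.0]
ee_rot: [0.011, 1.0, -0.0, 0.0]
contact_force: [0.6, 1.1, -0.5]
gripper_width: 42.5
grasp_force: 0.0
clock: 20.65
position: [530.2, 71.2, 157.3]
ee_rot: [0.081, 0.997, 0.0, 0.001]
contact_force: [0.7, -0.3, 0.3]
gripper_width: 59.9
grasp_force: 0.0
clock: 21.45
position: [529.4, -192.2, 156.8]
ee_rot: [0.083, 0.997, 0.0, 0.0]
contact_force: [-0.9, 1.0, 0.0]
gripper_width: 59.9
grasp_force: 0.0
[ 529.66624129 -190.65459308  156.74503816] [-5.77436507e-02  3.45253814e-01 -2.53417292e-01 -1.26261128e-04
 -9.71544737e-01 -1.67581973e+00]
close axis 80.67005882485473 [[319.66250635 188.7210781 ]]
```

View pics/c8.png

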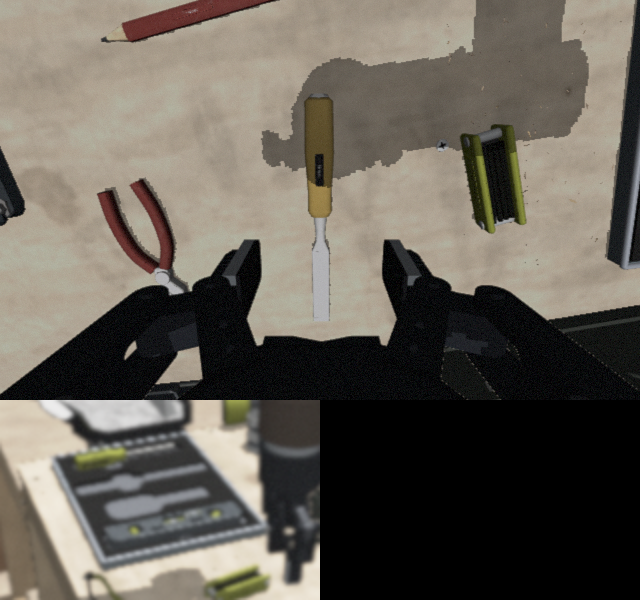

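c8: the screwdriver lies in its cut-out (inset). The chisel is vertical, from handle end (319,95) to blade end (322,320).

```bash
python3 -c "
from h import *
im,p=load('w8.png');a=cast(p,[(319,95)],12)[0];b=cast(p,[(322,320)],10)[0]
d=(a-b)[:2];L=np.hypot(*d);d/=L;print(a,b,L,np.degrees(np.arctan2(d[1],d[0])),'grasp',a[:2]-85*d,b[:2]+152*d, arm.read_state()['position'])"
```

```text
[ 446.67109247 -180.17866807   12.        ] [ 678.86902316 -216.14335548   10.        ] 234.96667371615092 171.19553024183364 grasp [ 530.66949018 -193.18901707] [ 528.66012371 -192.8777902 ] [ 529.66624129 -190.65459308  156.74503816]
```

```bash
python3 -m handwheel '[{"x":0,"y":-0.01,"z":-0.1,"ax":0,"ay":0,"az":0},{"x":0,"y":0,"z":-0.12,"ax":0,"ay":0,"az":0},{"x":0,"y":0,"z":-0.12,"ax":0,"ay":0,"az":0},{"x":0,"y":0,"z":-0.12,"ax":0,"ay":0,"az":0},{"x":0,"y":0,"z":-0.12,"ax":0,"ay":0,"az":0},{"x":0,"y":0,"z":-0.1,"ax":0,"ay":0,"az":0},{"x":0,"y":0,"z":-0.075,"ax":0,"ay":0,"az":0},{"x":0,"y":0,"z":0,"ax":0,"ay":0,"az":0}]'
python3 -m handwheel '[{"x":0,"y":0,"z":0,"ax":0,"ay":0,"az":0},{"x":0,"y":0,"z":0,"ax":0,"ay":0,"az":0},{"x":0,"y":0,"z":0,"ax":0,"ay":0,"az":0},{"x":0,"y":0,"z":0,"ax":0,"ay":0,"az":0},{"x":0,"y":0,"z":0,"ax":0,"ay":0,"az":0},{"x":0,"y":0,"z":0,"ax":0,"ay":0,"az":0},{"x":0,"y":0,"z":0,"ax":0,"ay":0,"az":0},{"x":0,"y":0,"z":0,"ax":0,"ay":0,"az":0}]' -1
```

```text
clock: 22.35
position: [528.4, -191.5, 3.5]
ee_rot: [0.081, 0.997, 0.0, -0.002]
contact_force: [-1.0, 0.6, -0.6]
gripper_width: 59.8
grasp_force: 0.0
clock: 23.15
position: [530.7, -193.0, 6.8]
ee_rot: [0.081, 0.997, 0.0, 0.001]
contact_force: [-0.7, 2.7, 5.5]
gripper_width: 23.1
grasp_force: 59.2
```

```bash
python3 -m handwheel '[{"x":0,"y":0,"z":0.1,"ax":0,"ay":0,"az":0},{"x":0,"y":0,"z":0.15,"ax":0,"ay":0,"az":0},{"x":0,"y":0.05,"z":0.2,"ax":0,"ay":0,"az":0},{"x":-0.03,"y":0.15,"z":0.1,"ax":0,"ay":0,"az":0.02},{"x":-0.03,"y":0.2,"z":0,"ax":0,"ay":0,"az":0.02},{"x":-0.03,"y":0.2,"z":0,"ax":0,"ay":0,"az":0.02},{"x":-0.03,"y":0.2,"z":0,"ax":0,"ay":0,"az":0.02},{"x":-0.03,"y":0.2,"z":0,"ax":0,"ay":0,"az":0.003}]'
python3 -m handwheel '[{"x":-0.03,"y":0.2,"z":0,"ax":0,"ay":0,"az":0},{"x":0,"y":0.2,"z":0,"ax":0,"ay":0,"az":0},{"x":0,"y":0.2,"z":0,"ax":0,"ay":0,"az":0},{"x":0,"y":0.2,"z":0,"ax":0,"ay":0,"az":0},{"x":0,"y":0.2,"z":0,"ax":0,"ay":0,"az":0},{"x":0,"y":0.2,"z":0,"ax":0,"ay":0,"az":0},{"x":0,"y":0.2,"z":0,"ax":0,"ay":0,"az":0},{"x":0,"y":0.15,"z":0,"ax":0,"ay":0,"az":0}]'
python3 -m handwheel '[{"x":0,"y":0.08,"z":0,"ax":0,"ay":0,"az":0},{"x":0,"y":0,"z":0,"ax":0,"ay":0,"az":0},{"x":0,"y":0,"z":0,"ax":0,"ay":0,"az":0},{"x":0,"y":0,"z":0,"ax":0,"ay":0,"az":0},{"x":0,"y":0,"z":0,"ax":0,"ay":0,"az":0},{"x":0,"y":0,"z":0,"ax":0,"ay":0,"az":0},{"x":0,"y":0,"z":0,"ax":0,"ay":0,"az":0},{"x":0,"y":0,"z":0,"ax":0,"ay":0,"az":0}]'
python3 -c "
from m import *
im,p=snap('wrist','w9.png');s=arm.read_state();print(s['position'],s['joints'])
b=rot(s['ee_rot'])[:,1];print('close axis',np.degrees(np.arctan2(b[1],b[0])))"
```

```text
clock: 23.95
position: [498.7, 8.0, 115.3]
ee_rot: [0.017, 1.0, 0.0, -0.0]
contact_force: [0.8, 0.3, -1.5]
gripper_width: 23.1
grasp_force: 59.6
clock: 24.75
position: [493.1, 318.8, 115.0]
ee_rot: [0.016, 1.0, 0.0, -0.0]
contact_force: [1.0, -0.6, -2.6]
gripper_width: 22.8
grasp_force: 59.6
clock: 25.55
position: [493.7, 332.6, 115.4]
ee_rot: [0.017, 1.0, 0.0, 0.0]
contact_force: [-0.1, 0.2, -2.3]
gripper_width: 23.2
grasp_force: 59.6
[493.68792578 332.67127683 115.40882805] [ 8.64718129e-01  4.39376626e-01 -2.20988065e-01 -8.63727872e-06
 -9.10272762e-01 -2.46871508e+00]
close axis 88.09744120777049
```

View pics/w9.png

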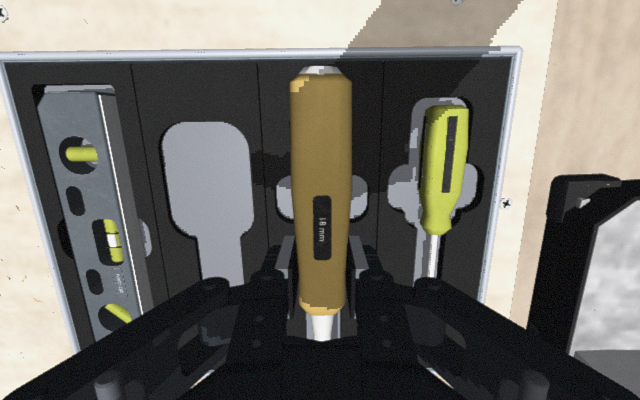

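w9: the chisel handle runs over its cut-out (column 320), with its end at (320,66). The level and screwdriver are seated.

```bash
python3 -c "
from h import *
im,p=load('w9.png');print(cast(p,[(321,66)],121),cast(p,[(277,198),(368,198)],17))"
python3 -m handwheel '[{"x":0,"y":0,"z":-0.1,"ax":0,"ay":0,"az":0.008},{"x":0,"y":0,"z":-0.1,"ax":0,"ay":0,"az":0},{"x":0,"y":0,"z":-0.1,"ax":0,"ay":0,"az":0},{"x":0,"y":0,"z":-0.1,"ax":0,"ay":0,"az":0},{"x":0,"y":0,"z":-0.01,"ax":0,"ay":0,"az":0},{"x":0,"y":0,"z":0,"ax":0,"ay":0,"az":0},{"x":0,"y":0,"z":0,"ax":0,"ay":0,"az":0},{"x":0,"y":0,"z":0,"ax":0,"ay":0,"az":0}]'
```

```text
[[406.77437456 335.59044483 121.        ]] [[490.96155036 296.82930778  17.        ]
 [493.43010804 370.93383473  17.        ]]
clock: 26.4
position: [494.3, 333.5, 34.6]
ee_rot: [0.01, 1.0, 0.001, 0.001]
contact_force: [-0.5, -0.1, -2.0]
gripper_width: 22.8
grasp_force: 59.6
```

```bash
python3 -m handwheel '[{"x":0.005,"y":0,"z":-0.02,"ax":0,"ay":0,"az":0},{"x":0,"y":0,"z":-0.02,"ax":0,"ay":0,"az":0},{"x":0,"y":0,"z":-0.02,"ax":0,"ay":0,"az":0},{"x":0,"y":0,"z":-0.02,"ax":0,"ay":0,"az":0},{"x":0,"y":0,"z":-0.01,"ax":0,"ay":0,"az":0},{"x":0,"y":0,"z":0,"ax":0,"ay":0,"az":0},{"x":0,"y":0,"z":0,"ax":0,"ay":0,"az":0},{"x":0,"y":0,"z":0,"ax":0,"ay":0,"az":0}]'
```

```text
clock: 27.2
position: [494.5, 332.6, 15.9]
ee_rot: [0.01, 1.0, -0.0, -0.0]
contact_force: [-2.3, -2.1, 4.9]
gripper_width: 22.9
grasp_force: 60.3
```

```bash
python3 -m handwheel '[{"x":0,"y":0,"z":0,"ax":0,"ay":0,"az":0},{"x":0,"y":0,"z":0,"ax":0,"ay":0,"az":0},{"x":0,"y":0,"z":0,"ax":0,"ay":0,"az":0},{"x":0,"y":0,"z":0,"ax":0,"ay":0,"az":0},{"x":0,"y":0,"z":0.05,"ax":0,"ay":0,"az":0},{"x":0,"y":0,"z":0.15,"ax":0,"ay":0,"az":0},{"x":0,"y":0,"z":0.2,"ax":0,"ay":0,"az":0},{"x":0,"y":0,"z":0.2,"ax":0,"ay":0,"az":0}]' -0.05
python3 -m handwheel '[{"x":0.04,"y":-0.22,"z":0.05,"ax":0,"ay":0,"az":0.02},{"x":0.04,"y":-0.22,"z":0.05,"ax":0,"ay":0,"az":0.02},{"x":0.04,"y":-0.22,"z":0,"ax":0,"ay":0,"az":0.02},{"x":0.04,"y":-0.22,"z":0,"ax":0,"ay":0,"az":0.02},{"x":0.04,"y":-0.22,"z":0,"ax":0,"ay":0,"az":0.02},{"x":0.04,"y":-0.22,"z":0,"ax":0,"ay":0,"az":0},{"x":0.04,"y":-0.22,"z":0,"ax":0,"ay":0,"az":0},{"x":0.03,"y":-0.22,"z":0,"ax":0,"ay":0,"az":0}]' 0.8
python3 -m handwheel '[{"x":0,"y":-0.22,"z":0,"ax":0,"ay":0,"az":0},{"x":0,"y":-0.22,"z":0,"ax":0,"ay":0,"az":0},{"x":0,"y":-0.22,"z":0,"ax":0,"ay":0,"az":0},{"x":0,"y":-0.22,"z":0,"ax":0,"ay":0,"az":0},{"x":0,"y":-0.22,"z":0,"ax":0,"ay":0,"az":0},{"x":0,"y":-0.22,"z":0,"ax":0,"ay":0,"az":0},{"x":0,"y":-0.22,"z":0,"ax":0,"ay":0,"az":0},{"x":0,"y":-0.22,"z":0,"ax":0,"ay":0,"az":0}]' 
python3 -m handwheel '[{"x":0,"y":-0.04,"z":0,"ax":0,"ay":0,"az":0},{"x":0,"y":0,"z":0,"ax":0,"ay":0,"az":0},{"x":0,"y":0,"z":0,"ax":0,"ay":0,"az":0},{"x":0,"y":0,"z":0,"ax":0,"ay":0,"az":0},{"x":0,"y":0,"z":0,"ax":0,"ay":0,"az":0},{"x":0,"y":0,"z":0,"ax":0,"ay":0,"az":0},{"x":0,"y":0,"z":0,"ax":0,"ay":0,"az":0},{"x":0,"y":0,"z":0,"ax":0,"ay":0,"az":0}]' 
python3 -c "
from m import *
im,p=snap('wrist','w10.png');snap('side','s10.png');s=arm.read_state();print(s['position'],s['joints'])
b=rot(s['ee_rot'])[:,1];print('close axis',np.degrees(np.arctan2(b[1],b[0])),proj(p,[[557.6,-379.2,10],[667.2,-360.7,8]]))
a=cv2.imread('pics/w10.png');b=cv2.imread('pics/s10.png')[120:220,240:400];b=cv2.resize(b,None,fx=2.0,fy=2.0);c=np.zeros((600,640,3),np.uint8);c[:400]=a;c[400:600,:320]=b;cv2.imwrite('pics/c10.png',c)"
```

```text
clock: 28.0
position: [494.5, 332.6, 137.0]
ee_rot: [0.01, 1.0, -0.0, -0.0]
contact_force: [0.3, 0.5, 0.0]
gripper_width: 40.6
grasp_force: 0.0
clock: 28.8
position: [557.0, -21.0, 156.3]
ee_rot: [-0.068, 0.998, 0.0, 0.001]
contact_force: [0.4, -0.3, 0.5]
gripper_width: 77.3
grasp_force: 0.0
clock: 29.6
position: [556.4, -373.1, 156.3]
ee_rot: [-0.068, 0.998, -0.0, 0.0]
contact_force: [1.3, -0.3, -0.0]
gripper_width: 77.0
grasp_force: 0.0
clock: 30.4
position: [556.7, -378.8, 155.4]
ee_rot: [-0.069, 0.998, 0.0, 0.0]
contact_force: [0.0, 0.0, -0.1]
gripper_width: 76.9
grasp_force: 0.0
[ 556.64941853 -379.0394217   155.31836901] [-3.58261659e-01  5.21561572e-01  3.46321944e-02 -5.30813790e-05
 -1.08389763e+00 -1.07572335e+00]
close axis 97.83728814734684 [[320.47990055 187.25377315]
 [323.6665016  287.99841492]]
```

View pics/c10.png

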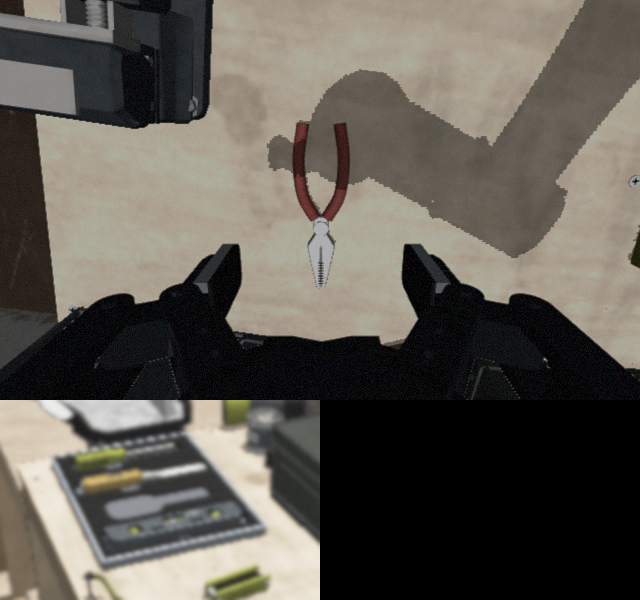

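c10: the chisel is seated (inset). The pliers are centred with handles at columns 293–349 and jaw tip at (321,287), as predicted.

```bash
python3 -c "
from h import *
im,p=load('w10.png');print(cast(p,[(302,122),(341,123),(321,287)],8),cast(p,[(297,187),(347,187)],10))"
python3 -m handwheel '[{"x":0,"y":0,"z":-0.1,"ax":0,"ay":0,"az":0},{"x":0,"y":0,"z":-0.12,"ax":0,"ay":0,"az":0},{"x":0,"y":0,"z":-0.12,"ax":0,"ay":0,"az":0},{"x":0,"y":0,"z":-0.12,"ax":0,"ay":0,"az":0},{"x":0,"y":0,"z":-0.12,"ax":0,"ay":0,"az":0},{"x":0,"y":0,"z":-0.1,"ax":0,"ay":0,"az":0},{"x":0,"y":0,"z":-0.07,"ax":0,"ay":0,"az":0},{"x":0,"y":0,"z":0,"ax":0,"ay":0,"az":0}]'
python3 -m handwheel '[{"x":0,"y":0,"z":0,"ax":0,"ay":0,"az":0},{"x":0,"y":0,"z":0,"ax":0,"ay":0,"az":0},{"x":0,"y":0,"z":0,"ax":0,"ay":0,"az":0},{"x":0,"y":0,"z":0,"ax":0,"ay":0,"az":0},{"x":0,"y":0,"z":0,"ax":0,"ay":0,"az":0},{"x":0,"y":0,"z":0,"ax":0,"ay":0,"az":0},{"x":0,"y":0,"z":0,"ax":0,"ay":0,"az":0},{"x":0,"y":0,"z":0,"ax":0,"ay":0,"az":0}]' -1
```

```text
[[ 499.46340066 -404.30657386    8.        ]
 [ 495.44644607 -368.73770156    8.        ]
 [ 666.39665334 -363.68667383    8.        ]] [[ 560.45109111 -401.66183497   10.        ]
 [ 553.84923014 -353.90300632   10.        ]]
clock: 31.3
position: [555.2, -378.6, 2.9]
ee_rot: [-0.068, 0.998, 0.001, -0.002]
contact_force: [-1.2, 0.2, 0.4]
gripper_width: 76.8
grasp_force: 0.0
clock: 32.1
position: [557.6, -379.6, 7.6]
ee_rot: [-0.068, 0.998, -0.001, 0.001]
contact_force: [-0.8, 1.5, 5.5]
gripper_width: 46.3
grasp_force: 58.4
```

```bash
python3 -m handwheel '[{"x":0,"y":0,"z":0.05,"ax":0,"ay":0,"az":0},{"x":0,"y":0,"z":0.1,"ax":0,"ay":0,"az":0},{"x":0,"y":0,"z":0.15,"ax":0,"ay":0,"az":0},{"x":0,"y":0.05,"z":0.15,"ax":0,"ay":0,"az":0},{"x":-0.03,"y":0.1,"z":0.1,"ax":0,"ay":0,"az":-0.02},{"x":-0.03,"y":0.15,"z":0,"ax":0,"ay":0,"az":-0.02},{"x":-0.03,"y":0.15,"z":0,"ax":0,"ay":0,"az":-0.02},{"x":-0.03,"y":0.15,"z":0,"ax":0,"ay":0,"az":-0.02}]'
python3 -m handwheel '[{"x":-0.03,"y":0.15,"z":0,"ax":0,"ay":0,"az":-0.02},{"x":-0.03,"y":0.15,"z":0,"ax":0,"ay":0,"az":0},{"x":-0.03,"y":0.15,"z":0,"ax":0,"ay":0,"az":0},{"x":-0.03,"y":0.15,"z":0,"ax":0,"ay":0,"az":0},{"x":-0.03,"y":0.15,"z":0,"ax":0,"ay":0,"az":0},{"x":-0.03,"y":0.15,"z":0,"ax":0,"ay":0,"az":0},{"x":0,"y":0.15,"z":0,"ax":0,"ay":0,"az":0},{"x":0,"y":0.15,"z":0,"ax":0,"ay":0,"az":0}]'
python3 -m handwheel '[{"x":0,"y":0.2,"z":0,"ax":0,"ay":0,"az":0},{"x":0,"y":0.2,"z":0,"ax":0,"ay":0,"az":0},{"x":0,"y":0.2,"z":0,"ax":0,"ay":0,"az":0},{"x":0,"y":0.2,"z":0,"ax":0,"ay":0,"az":0},{"x":0,"y":0.2,"z":0,"ax":0,"ay":0,"az":0},{"x":0,"y":0.16,"z":0,"ax":0,"ay":0,"az":0},{"x":0,"y":0,"z":0,"ax":0,"ay":0,"az":0},{"x":0,"y":0,"z":0,"ax":0,"ay":0,"az":0}]'
python3 -c "
from m import *
im,p=snap('wrist','w11.png');s=arm.read_state();print(s['position'],s['joints'])
b=rot(s['ee_rot'])[:,1];print('close axis',np.degrees(np.arctan2(b[1],b[0])))"
```

```text
clock: 32.9
position: [532.4, -258.3, 116.2]
ee_rot: [-0.005, 1.0, -0.0, 0.001]
contact_force: [0.5, -0.3, -0.1]
gripper_width: -0.3
grasp_force: 0.0
clock: 33.7
position: [496.6, -18.0, 116.1]
ee_rot: [0.01, 1.0, 0.0, 0.001]
contact_force: [0.8, 0.3, 0.2]
gripper_width: -0.0
grasp_force: 0.0
clock: 34.5
position: [496.4, 213.3, 115.5]
ee_rot: [0.01, 1.0, 0.0, 0.0]
contact_force: [0.7, -0.7, -0.5]
gripper_width: -0.2
grasp_force: 0.0
[496.32154215 212.45368997 115.46262775] [ 7.04850936e-01  3.56982913e-01 -3.58509315e-01 -2.26514200e-04
 -8.55428134e-01 -2.29593536e+00]
close axis 88.82906457385613
```

View pics/w11.png

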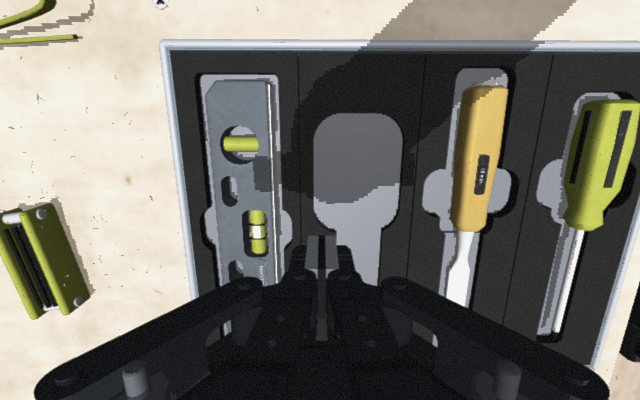

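w11: the gripper is shut and empty, so the pliers slipped out (gripped too high). The other three are seated. Going back to find the pliers numerically.

```bash
python3 -m handwheel '[{"x":0.04,"y":-0.22,"z":0.1,"ax":0,"ay":0,"az":0.02},{"x":0.04,"y":-0.22,"z":0.1,"ax":0,"ay":0,"az":0.02},{"x":0.04,"y":-0.22,"z":0,"ax":0,"ay":0,"az":0.02},{"x":0.04,"y":-0.22,"z":0,"ax":0,"ay":0,"az":0.02},{"x":0.04,"y":-0.22,"z":0,"ax":0,"ay":0,"az":0.02},{"x":0.04,"y":-0.22,"z":0,"ax":0,"ay":0,"az":0},{"x":0.04,"y":-0.22,"z":0,"ax":0,"ay":0,"az":0},{"x":0.02,"y":-0.22,"z":0,"ax":0,"ay":0,"az":0}]' 0.8
python3 -m handwheel '[{"x":0,"y":-0.22,"z":0,"ax":0,"ay":0,"az":0},{"x":0,"y":-0.22,"z":0,"ax":0,"ay":0,"az":0},{"x":0,"y":-0.22,"z":0,"ax":0,"ay":0,"az":0},{"x":0,"y":-0.22,"z":0,"ax":0,"ay":0,"az":0},{"x":0,"y":-0.22,"z":0,"ax":0,"ay":0,"az":0},{"x":0,"y":-0.1,"z":0,"ax":0,"ay":0,"az":0},{"x":0,"y":0,"z":0,"ax":0,"ay":0,"az":0},{"x":0,"y":0,"z":0,"ax":0,"ay":0,"az":0}]'
cat > pl.py <<'E'
from m import *
import sys
f=sys.argv[1]
im,p=snap('wrist',f); s=arm.read_state(); print(s['position'])
b=rot(s['ee_rot'])[:,1];print('close axis',np.degrees(np.arctan2(b[1],b[0])))
h=cv2.cvtColor(im,cv2.COLOR_RGB2HSV); H,S,V=[h[...,i].astype(int) for i in range(3)]
red=((H<8)|(H>172))&(S>110)&(V>40)
blobs(f,red,7,200,tag='red')
n,l,st,_=cv2.connectedComponentsWithStats(red.astype(np.uint8),connectivity=8)
for i in range(1,n):
    if st[i,4]>200: print(i,st[i])
E
python3 pl.py w12.png
```

```text
clock: 35.35
position: [556.0, -142.4, 155.6]
ee_rot: [-0.067, 0.998, -0.0, 0.0]
contact_force: [0.2, 0.8, -0.6]
gripper_width: 76.6
grasp_force: 0.0
clock: 36.15
position: [555.1, -380.1, 155.0]
ee_rot: [-0.067, 0.998, 0.0, -0.0]
contact_force: [1.1, 0.4, -0.0]
gripper_width: 76.8
grasp_force: 0.0
[ 555.5730872  -379.31606561  155.23852089]
close axis 97.76130462112509
red px [334. 173.] 1001 rect c 542.7 -370.4 wh 95.1 19.0 a 2.8 pca 4.2 mean [ 541.3 -369.3]
red px [296. 174.] 1049 rect c 548.6 -403.3 wh 95.2 19.5 a 16.3 pca 15.1 mean [ 547.3 -405. ]
1 [ 319  124   24   98 1001]
2 [ 287  126   29   97 1049]
```

```bash
python3 -m handwheel '[{"x":0.015,"y":-0.027,"z":-0.1,"ax":0,"ay":0,"az":0.02},{"x":0,"y":0,"z":-0.12,"ax":0,"ay":0,"az":0},{"x":0,"y":0,"z":-0.12,"ax":0,"ay":0,"az":0},{"x":0,"y":0,"z":-0.12,"ax":0,"ay":0,"az":0},{"x":0,"y":0,"z":-0.12,"ax":0,"ay":0,"az":0},{"x":0,"y":0,"z":-0.1,"ax":0,"ay":0,"az":0},{"x":0,"y":0,"z":-0.05,"ax":0,"ay":0,"az":0},{"x":0,"y":0,"z":-0.035,"ax":0,"ay":0,"az":0}]'
python3 -m handwheel '[{"x":0,"y":0,"z":0,"ax":0,"ay":0,"az":0},{"x":0,"y":0,"z":0,"ax":0,"ay":0,"az":0},{"x":0,"y":0,"z":0,"ax":0,"ay":0,"az":0},{"x":0,"y":0,"z":0,"ax":0,"ay":0,"az":0},{"x":0,"y":0,"z":0,"ax":0,"ay":0,"az":0},{"x":0,"y":0,"z":0,"ax":0,"ay":0,"az":0},{"x":0,"y":0,"z":0,"ax":0,"ay":0,"az":0},{"x":0,"y":0,"z":0,"ax":0,"ay":0,"az":0}]' -1
python3 -m handwheel '[{"x":0,"y":0,"z":0,"ax":0,"ay":0,"az":0},{"x":0,"y":0,"z":0.02,"ax":0,"ay":0,"az":0},{"x":0,"y":0,"z":0.02,"ax":0,"ay":0,"az":0},{"x":0,"y":0,"z":0.04,"ax":0,"ay":0,"az":0},{"x":0,"y":0,"z":0.04,"ax":0,"ay":0,"az":0},{"x":0,"y":0,"z":0.04,"ax":0,"ay":0,"az":0},{"x":0,"y":0,"z":0,"ax":0,"ay":0,"az":0},{"x":0,"y":0,"z":0,"ax":0,"ay":0,"az":0}]'
```

```text
clock: 37.0
position: [559.6, -383.7, 2.0]
ee_rot: [-0.085, 0.996, 0.0, -0.0]
contact_force: [0.1, -0.1, 0.8]
gripper_width: 76.8
grasp_force: 0.0
clock: 37.8
position: [560.5, -384.8, 4.1]
ee_rot: [-0.084, 0.996, -0.001, 0.001]
contact_force: [-1.0, 1.9, 7.0]
gripper_width: 47.9
grasp_force: 61.6
clock: 38.6
position: [559.7, -384.6, 34.7]
ee_rot: [-0.084, 0.996, -0.0, 0.0]
contact_force: [0.4, 0.1, -2.4]
gripper_width: 48.3
grasp_force: 61.1
```

```bash
python3 -m handwheel '[{"x":0,"y":0,"z":0.1,"ax":0,"ay":0,"az":0},{"x":0,"y":0,"z":0.1,"ax":0,"ay":0,"az":0},{"x":0,"y":0.05,"z":0.1,"ax":0,"ay":0,"az":0},{"x":-0.02,"y":0.1,"z":0.1,"ax":0,"ay":0,"az":-0.02},{"x":-0.03,"y":0.15,"z":0,"ax":0,"ay":0,"az":-0.02},{"x":-0.03,"y":0.15,"z":0,"ax":0,"ay":0,"az":-0.02},{"x":-0.03,"y":0.15,"z":0,"ax":0,"ay":0,"az":-0.02},{"x":-0.03,"y":0.15,"z":0,"ax":0,"ay":0,"az":-0.02}]'
python3 -m handwheel '[{"x":-0.03,"y":0.15,"z":0,"ax":0,"ay":0,"az":-0.02},{"x":-0.03,"y":0.15,"z":0,"ax":0,"ay":0,"az":0},{"x":-0.03,"y":0.15,"z":0,"ax":0,"ay":0,"az":0},{"x":-0.03,"y":0.15,"z":0,"ax":0,"ay":0,"az":0},{"x":-0.03,"y":0.15,"z":0,"ax":0,"ay":0,"az":0},{"x":-0.015,"y":0.15,"z":0,"ax":0,"ay":0,"az":0},{"x":0,"y":0.15,"z":0,"ax":0,"ay":0,"az":0},{"x":0,"y":0.15,"z":0,"ax":0,"ay":0,"az":0}]'
python3 -m handwheel '[{"x":0,"y":0.15,"z":0,"ax":0,"ay":0,"az":0},{"x":0,"y":0.2,"z":0,"ax":0,"ay":0,"az":0},{"x":0,"y":0.2,"z":0,"ax":0,"ay":0,"az":0},{"x":0,"y":0.2,"z":0,"ax":0,"ay":0,"az":0},{"x":0,"y":0.2,"z":0,"ax":0,"ay":0,"az":0},{"x":0,"y":0.15,"z":0,"ax":0,"ay":0,"az":0},{"x":0,"y":0.08,"z":0,"ax":0,"ay":0,"az":0},{"x":0,"y":0,"z":0,"ax":0,"ay":0,"az":0}]'
cat > ck.py <<'E'
from m import *
import sys
f=sys.argv[1]; zr=float(sys.argv[2])
im,p=snap('wrist',f); s=arm.read_state(); print(s['position'],s['gripper_width'])
b=rot(s['ee_rot'])[:,1];print('close axis',np.degrees(np.arctan2(b[1],b[0])))
h=cv2.cvtColor(im,cv2.COLOR_RGB2HSV); H,S,V=[h[...,i].astype(int) for i in range(3)]
red=((H<8)|(H>172))&(S>110)&(V>40)
blobs(f,red,zr,200,tag='red')
E
python3 ck.py w13.png 121
```

```text
clock: 39.4
position: [530.9, -233.4, 114.0]
ee_rot: [-0.005, 1.0, 0.0, -0.0]
contact_force: [1.3, -0.1, -2.0]
gripper_width: 48.1
grasp_force: 61.5
clock: 40.2
position: [498.1, 6.6, 114.2]
ee_rot: [0.01, 1.0, 0.0, -0.0]
contact_force: [0.8, 0.1, -2.0]
gripper_width: 47.9
grasp_force: 61.4
clock: 41.0
position: [498.5, 243.1, 114.0]
ee_rot: [0.009, 1.0, 0.0, -0.0]
contact_force: [0.1, 0.1, -2.1]
gripper_width: 48.0
grasp_force: 61.5
[498.16608742 241.64332632 113.8713745 ] 47.90412249264676
close axis 88.88652636139508
red px [358. 220.] 4554 rect c 483.0 259.6 wh 20.0 95.6 a 82.4 pca -6.4 mean [479.9 260.9]
red px [283. 220.] 4605 rect c 482.8 227.3 wh 95.7 20.2 a 5.9 pca 4.6 mean [479.7 225.9]
```

```bash
python3 -m handwheel '[{"x":0.008,"y":0,"z":-0.1,"ax":0,"ay":0,"az":0},{"x":0,"y":0,"z":-0.1,"ax":0,"ay":0,"az":0},{"x":0,"y":0,"z":-0.1,"ax":0,"ay":0,"az":0},{"x":0,"y":0,"z":-0.1,"ax":0,"ay":0,"az":0},{"x":0,"y":0,"z":-0.02,"ax":0,"ay":0,"az":0},{"x":0,"y":0,"z":0,"ax":0,"ay":0,"az":0},{"x":0,"y":0,"z":0,"ax":0,"ay":0,"az":0},{"x":0,"y":0,"z":0,"ax":0,"ay":0,"az":0}]'
python3 -m handwheel '[{"x":0,"y":0,"z":-0.02,"ax":0,"ay":0,"az":0},{"x":0,"y":0,"z":-0.01,"ax":0,"ay":0,"az":0},{"x":0,"y":0,"z":-0.01,"ax":0,"ay":0,"az":0},{"x":0,"y":0,"z":-0.01,"ax":0,"ay":0,"az":0},{"x":0,"y":0,"z":0,"ax":0,"ay":0,"az":0},{"x":0,"y":0,"z":0,"ax":0,"ay":0,"az":0},{"x":0,"y":0,"z":0,"ax":0,"ay":0,"az":0},{"x":0,"y":0,"z":0,"ax":0,"ay":0,"az":0}]'
python3 ck.py w14.png 25
```

```text
clock: 41.85
position: [500.9, 241.7, 31.5]
ee_rot: [0.01, 1.0, 0.001, 0.001]
contact_force: [-0.1, -0.3, -3.6]
gripper_width: 48.1
grasp_force: 61.5
clock: 42.65
position: [500.3, 241.5, 20.4]
ee_rot: [0.01, 1.0, 0.0, 0.0]
contact_force: [-0.4, 0.1, -2.1]
gripper_width: 47.9
grasp_force: 61.5
[500.24500232 241.48563026  20.37972438] 47.725824294680095
close axis 88.83299764306584
red px [283. 221.] 4514 rect c 485.3 225.5 wh 97.0 20.4 a 5.7 pca 4.5 mean [482.5 224.2]
red px [358. 220.] 4428 rect c 485.9 258.2 wh 20.4 96.9 a 82.2 pca -6.6 mean [482.8 259.5]
```

```bash
python3 -m handwheel '[{"x":0,"y":0.003,"z":-0.005,"ax":0,"ay":0,"az":0},{"x":0,"y":0,"z":-0.005,"ax":0,"ay":0,"az":0},{"x":0,"y":0,"z":0,"ax":0,"ay":0,"az":0},{"x":0,"y":0,"z":0,"ax":0,"ay":0,"az":0},{"x":0,"y":0,"z":0,"ax":0,"ay":0,"az":0},{"x":0,"y":0,"z":0,"ax":0,"ay":0,"az":0},{"x":0,"y":0,"z":0,"ax":0,"ay":0,"az":0},{"x":0,"y":0,"z":0,"ax":0,"ay":0,"az":0}]'
```

```text
clock: 43.5
position: [500.2, 242.0, 18.3]
ee_rot: [0.01, 1.0, -0.0, -0.0]
contact_force: [-0.4, -0.5, -2.5]
gripper_width: 47.6
grasp_force: 61.5
```

```bash
python3 -m handwheel '[{"x":0,"y":0,"z":-0.006,"ax":0,"ay":0,"az":0},{"x":0,"y":0,"z":0,"ax":0,"ay":0,"az":0},{"x":0,"y":0,"z":0,"ax":0,"ay":0,"az":0},{"x":0,"y":0,"z":0,"ax":0,"ay":0,"az":0},{"x":0,"y":0,"z":0,"ax":0,"ay":0,"az":0},{"x":0,"y":0,"z":0,"ax":0,"ay":0,"az":0},{"x":0,"y":0,"z":0,"ax":0,"ay":0,"az":0},{"x":0,"y":0,"z":0,"ax":0,"ay":0,"az":0}]'
```

```text
clock: 44.3
position: [500.3, 242.1, 18.0]
ee_rot: [0.01, 1.0, 0.0, 0.0]
contact_force: [-2.6, -0.5, 6.8]
gripper_width: 48.0
grasp_force: 62.7
```

```bash
python3 -m handwheel '[{"x":0,"y":0,"z":0,"ax":0,"ay":0,"az":0},{"x":0,"y":0,"z":0,"ax":0,"ay":0,"az":0},{"x":0,"y":0,"z":0,"ax":0,"ay":0,"az":0},{"x":0,"y":0,"z":0,"ax":0,"ay":0,"az":0},{"x":0,"y":0,"z":0.05,"ax":0,"ay":0,"az":0},{"x":0,"y":0,"z":0.15,"ax":0,"ay":0,"az":0},{"x":0,"y":0,"z":0.2,"ax":0,"ay":0,"az":0},{"x":0,"y":0,"z":0.2,"ax":0,"ay":0,"az":0}]' 0.5
python3 -m handwheel '[{"x":0.2,"y":0,"z":0.2,"ax":0,"ay":0,"az":0},{"x":0.2,"y":0,"z":0.2,"ax":0,"ay":0,"az":0},{"x":0.2,"y":0,"z":0.2,"ax":0,"ay":0,"az":0},{"x":0,"y":0,"z":0.2,"ax":0,"ay":0,"az":0},{"x":0,"y":0,"z":0.1,"ax":0,"ay":0,"az":0},{"x":0,"y":0,"z":0,"ax":0,"ay":0,"az":0},{"x":0,"y":0,"z":0,"ax":0,"ay":0,"az":0},{"x":0,"y":0,"z":0,"ax":0,"ay":0,"az":0}]'
python3 ck.py w15.png 20
cat > fin.py <<'E'
from m import *
f='w15.png'; im,p=load(f); h=cv2.cvtColor(im,cv2.COLOR_RGB2HSV); H,S,V=[h[...,i].astype(int) for i in range(3)]
blobs(f,(H>12)&(H<25)&(S>110),20,300,tag='yel'); blobs(f,(H>25)&(H<45)&(S>130),22,150,tag='lime')
# pliers cut-out: bright grey visible all round inside handle part
print('pliers home handle centre px',proj(p,[484.8,242.8,20]))
im0,_=load('scene0.png'); im1,_=snap('scene','scene1.png')
for u,v in [(401,188)]: pass
q=arm.camera_params('scene'); h=cv2.cvtColor(im1,cv2.COLOR_RGB2HSV)
for nm,i in(('before',im0),('after',im1)):
    h=cv2.cvtColor(i,cv2.COLOR_RGB2HSV).astype(int); H,S,V=h[...,0],h[...,1],h[...,2]
    c=((H>25)&(H<45)&(S>130)); c[:175]=0;c[205:]=0;c[:,:285]=0;c[:,330:]=0
    r=((H<8)|(H>172))&(S>120); r[:170]=0;r[205:]=0;r[:,:380]=0;r[:,420:]=0
    print(nm,'hex',np.argwhere(c).mean(0),c.sum(),'pencil',np.argwhere(r).mean(0),r.sum())
E
python3 fin.py
```

```text
clock: 45.1
position: [500.0, 241.8, 138.8]
ee_rot: [0.01, 1.0, -0.0, -0.0]
contact_force: [1.6, 0.5, 0.4]
gripper_width: 64.3
grasp_force: 0.0
clock: 45.9
position: [605.5, 241.8, 301.9]
ee_rot: [0.01, 1.0, -0.001, -0.001]
contact_force: [-0.2, 0.0, -0.5]
gripper_width: 64.1
grasp_force: 0.0
[605.51830583 241.74168847 301.75520018] 64.16659384807865
close axis 88.8355931815921
red px [306.  69.] 583 rect c 484.1 225.2 wh 93.0 17.4 a 5.3 pca 3.6 mean [482.7 224.2]
red px [334.  69.] 563 rect c 485.2 259.5 wh 17.6 94.0 a 83.0 pca -5.8 mean [483.1 260.9]
yel px [392.  49.] 1741 rect c 464.9 333.4 wh 27.3 111.8 a 87.9 pca -1.4 mean [460.7 333.6]
lime px [466.  53.] 1694 rect c 470.8 427.7 wh 34.7 103.4 a 87.3 pca -3.1 mean [468.2 427.5]
lime px [247.  43.] 179 rect c 450.2 152.3 wh 23.8 10.3 a 85.8 pca 88.4 mean [450.1 152.3]
lime px [129. 123.] 928 rect c 545.6 -14.4 wh 93.7 22.1 a 7.7 pca 7.6 mean [544.7 -14.6]
lime px [105. 126.] 429 rect c 549.9 -46.2 wh 93.2 10.8 a 7.4 pca 7.3 mean [547.7 -47.7]
lime px [504. 286.] 827 rect c 811.3 526.8 wh 122.3 51.4 a 60.3 pca 65.3 mean [801.2 522.4]
lime px [323. 311.] 379 rect c 840.2 239.5 wh 45.3 24.6 a 21.1 pca 20.2 mean [840.  239.5]
pliers home handle centre px [[320.20556645  71.2647163 ]]
before hex [190.59782609 307.46014493] 276 pencil [187.0326087  401.81521739] 92
after hex [190.60144928 307.41304348] 276 pencil [187.31521739 401.40217391] 92
```

```bash
python3 -c "
from bench import arm
print(arm.job_done())"
```

```text
the job is handed in; nothing more can be done
None
```

The level, screwdriver, chisel and pliers are each lying in their own cut-outs and released, and the job was handed in at about 46 s of the 122 s allowed. The pliers slipped out of the first grip and took a second, lower one. By the final camera check, the hex keys and pencil had not moved.

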